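Index the flask carriage to the green station

ROBOT

A 7-joint arm with a two-finger parallel gripper is mounted at the origin on a cart in front of the work surface, level with it; the furniture and walls round the work are solid. World frame = base frame: x ahead of the robot, y to its left, z up, the work surface at z = 0. Lengths are in m, angles in rad, forces in N, time in s.
With the tool pointing down it reaches from about 0.35 to 0.9 m from the base axis. Payload 19.9 kg.
Tool frame: the origin (TCP) lies midway between the tips of the shut fingers; the grasp point (between the pads) lies 19 mm behind it; z points along the fingers, y is the line along which they close (so a half turn about z gives the same grasp; the last joint's range is limited). The gripper opens to 85 mm and grips with 20 to 120 N. Pads are 22 mm wide; open, the fingers measure 114 mm over their backs; the gripper's body (76 mm by 85 mm) begins 54 mm behind the grasp point. The pads swing forward as they close: fully open they stand 13 mm farther back than shut.
Start: joints at [-1.278, 0.417, -0.01, 1.614, 0.005, 1.111, -0.053], TCP at [0.205, 0.59, 0.231] pointing down, gripper open.
Joint ranges: [-2.81, 2.81], [-0.39, 2.02], [-1.27, 1.25], [0.06, 2.57], [-1.19, 4.33], [0.19, 2], [-2.82, 2.82]. Speed limits (rad/s): [1.89, 1.89, 2.39, 2.39, 3.01, 3.01, 3.01].

INTERFACE

Orientations are given as a unit quaternion [x, y, z, w].
In Python, from plant import * gives the robot as it stands.
- The arm moves only by the tool apply_moves, never from a script. Its argument "commands" is a list that holds one entry, the list of rows, each a list of 7 numbers: the shift along the world's x, y, z in m, then the turn, a rotation vector about the world's x, y, z in rad, then the opening, from 0 (shut) to 1 (fully open). A call has exactly 5 rows; each row shifts and turns the commanded pose from where the row before left it; what a row does not reach is not made up. A row lasts 1/8 s, in which the tool goes at most 62.5 mm and 10.7 degrees, less where a joint would pass 70% of its speed; a pose out of reach is approached as far as the arm can. A call with a gripper value outside its range is refused whole. The fingers move at their own pace and stop on an object; "squeeze" is the grip in N (left out, the last holds). Time passes only in rows, so rows that do not move let the fingers close, or fill a call up. It gives the time, the measured TCP pose, the force, the opening and the grip force at its end, in the units of the state.
- state(): the state, without advancing time (a new reading comes with each control period).
- grab_frame(name): name is "scene" or "top" or "wrist"; returns (picture, depth): 480x640x3 uint8, red, green, blue; 480x640 float32, m along the optical axis (not along the pixel's ray), 0 where there is no reading.
- camera_info(name): a dict with "fx", "fy", "cx", "cy" (pixels), "rvec" (rotation vector, rad) and "tvec" (3), from world to camera coordinates, as OpenCV has them. Camera axes: x right, y down, z forward; pixel columns grow to the right and rows downward; lengths in m; the calibration is good to about 2 mm. A picture is of the moment at which its call begins: read the wrist's pose just before it. camera_info takes no time and is no camera call; for the wrist camera it gives the pose at the moment of the call.
- sign_off(): hands the job in; it is judged then, once.
Trained networks look in the newest picture that a camera, given by its name, has taken for a name from the list of things; names that differ only in an ending like _2 or _b are one class to them, and where a whole thing is asked for, a point or a joint stands for the part that bears it (a point fixed in the world has none). Each returns a list of dicts, best first, with "score" (0 to 1); they miss things now and then, are a little off and sometimes report something else, mostly with a low value. They report only what shows in the picture. A call takes as long as a camera call. They do not tell look-alikes from the thing itself.
- find_in(query, camera): "pixel" ([row, column] in pixels, amid what is visible of it).
- trace(query, camera): "region" (480x640 bool, what is visible of it) and "pixel" ([row, column] in pixels, amid what is visible of it).
The state is a dict: "time": time; "joint_pos": joint angles; "qd": joint speeds; "tau": joint torques, N m; "ee_pos": TCP position; "eef_rot": TCP orientation; "ft_force": force on the tool from outside, world axes, zero at the start; "ft_torque": the same for the moment, N m; "opening": finger opening in m; "grasp_force": force on a finger pad.
Only numpy, scipy, OpenCV 4.12 (cv2) and the standard library are available. Lean on these libraries where they do the work, as an engineer would, in place of code of your own. Each camera call takes 0.05 s, during which the arm holds its last target. There are 200 camera calls.

TASK

Move the flask carriage of the small indexing slide to the station with the green tag: pull its black plunger knob up, slide the carriage along its rods until the plunger is over the hole behind the green tag, and let the plunger drop fully home in that hole. Let go of the knob; the flask must stay standing in its ring on the carriage.

Things in the scene. Friction and masses are not known exactly. Their poses are not given: they have to be found in the camera images.
- index_slide: fixed slide: aluminium base plate 180 x 300 mm, two guide rods, and in front a steel index bar (top at z 34 mm) with five holes at y -80, -40, 0, 40, 80 mm on the line x = -55 mm. Origin on the worktop below the middle; y runs along the rods, x away from the robot, z up. Its blue carriage (78 mm wide, top at z 50 mm) starts locked in the middle hole and slides 90 mm either way with about 1 N
- knob (a point): centre of the black upright round plunger knob (30 mm across, 25 mm tall) at the front of the carriage, 35 mm above its top. z is 85.5 mm with the pin home, at most 103.5 pulled up; from 95.5 the round-ended 10 mm pin is clear of its 12 mm hole. A spring pulls down, 4 N home, 7 N at 14 mm. Let go within 3 mm of a hole's centre it drops in, elsewhere it rests on the bar. Travels with the carriage
- green_tag: green tag, 26 mm wide, about 20 mm tall, standing on the base plate directly in front of the wanted hole: same y along the slide, hole 28 mm farther in x. Origin at the middle of its foot, axes as the slide's. Red, yellow and white tags of the same shape stand before three other holes, in changing order; the middle hole has none
- flask: small clear 50 ml flask, 60 mm wide, 81 mm tall, standing loose in a low white ring (60 mm across, 8 mm high) on the carriage, its axis 93 mm behind the knob (+x of the slide); it rides along. Origin at the centre of its underside (z 50 mm), z axis up its neck; top 131 mm above the worktop
Not all that is in view belongs to the job. Of the things like the flask, leave any that is blue, brown or turquoise; of the rest the larger one is meant.

How it is judged:
On the way:
1. the plunger is pulled clear of the bar (height (world z) of knob above 0.095 m), for 0.1 s.
At the end, for the whole second after the job is handed in: the plunger is home (knob within 3 mm of its lowest height) in the hole behind the green tag, the knob within 6 mm of the tag along the slide; the flask still stands in its ring on the carriage (tilt under 10 degrees, within 108 mm of the knob) (y of knob in the frame of green_tag between -0.006 and 0.006 m and height (world z) of knob below 0.0885 m and angle between flask's own z axis and vertical below 0.17 rad and height (world z) of flask above 0.045 m and horizontal distance between flask and knob below 0.108 m); the robot touches nothing.
It fails at once if the flask tips over (angle between flask's own z axis and vertical above 0.5 rad).
It also fails if it takes over 29 s, if anything falls off the work surface, if the arm or the gripper's body presses on something with over 40 N, if the wrist force passes 120 N, or if a joint passes its speed limit or range.

## Working session

There is one attempt and no reset: what is moved stays moved. The work goes in short steps, Python scripts to look and compute and a tool call to move; the robot and the scene stay as the last step left them, time stands still between calls to the robot, and variables do not carry over. Pictures are saved under pics/ and viewed, at most 10 in all, crops included, and the job is handed in when it is done.

Besides the shell and the picture viewer there is one more tool, called after ">>>" by a JSON object that holds its "fn" and its "kwargs". apply_moves: Moves the arm, as the interface text tells. Its arguments: {"type":"object","properties":{"commands":{"type":"array"},"squeeze":{"type":"number"}},"required":["commands"]}

```bash
mkdir -p pics; cat > h.py <<'E'
from plant import *
import numpy as np, cv2
def w(ci,r,c,d):
    R=cv2.Rodrigues(np.array(ci["rvec"],float))[0]; t=np.array(ci["tvec"],float).ravel()
    p=np.array([(c-ci["cx"])/ci["fx"]*d,(r-ci["cy"])/ci["fy"]*d,d])
    return R.T@(p-t)
def cloud(ci,D):
    R=cv2.Rodrigues(np.array(ci["rvec"],float))[0]; t=np.array(ci["tvec"],float).ravel()
    c,r=np.meshgrid(np.arange(640),np.arange(480))
    P=np.stack([(c-ci["cx"])/ci["fx"]*D,(r-ci["cy"])/ci["fy"]*D,D],-1)
    return (P-t)@R
def save(n,im): cv2.imwrite("pics/"+n,im[:,:,::-1])
E
python3 - <<'E'
from h import *
for n in ["scene","top"]:
    im,D=grab_frame(n); save(n+"0.png",im); ci=camera_info(n); X=cloud(ci,D)
    np.savez(n+"0.npz",im=im,D=D,X=X)
    for q in ["knob","green_tag","flask","index_slide"]:
        for o in trace(q,n):
            m=o["region"]&(D>0)
            print(n,q,round(o["score"],2),np.round(o["pixel"]),m.sum(),np.round(np.median(X[m],0),3) if m.any() else None)
print(state()["time"])
E
```

```text
scene knob 0.73 [243. 264.] 410 [ 0.498 -0.255  0.093]
scene green_tag 0.49 [271. 213.] 230 [ 0.461 -0.176  0.021]
scene flask 0.74 [213. 299.] 1479 [ 0.584 -0.239  0.093]
scene flask 0.74 [224. 403.] 1367 [ 0.725 -0.33   0.042]
scene flask 0.72 [333. 394.] 852 [ 0.533 -0.46   0.029]
scene flask 0.65 [169. 282.] 1011 [ 0.717 -0.06   0.041]
scene flask 0.56 [214. 361.] 674 [ 0.716 -0.252  0.031]
scene index_slide 0.65 [265. 292.] 15746 [ 0.534 -0.266  0.021]
top knob 0.46 [291. 305.] 223 [ 0.506 -0.246  0.099]
top green_tag 0.46 [316. 261.] 124 [ 0.462 -0.174  0.022]
top flask 0.8 [187. 302.] 340 [ 0.72  -0.241  0.037]
top flask 0.74 [176. 338.] 663 [ 0.732 -0.318  0.049]
top flask 0.59 [183. 201.] 738 [ 0.723 -0.05   0.049]
top flask 0.57 [244. 292.] 820 [ 0.592 -0.227  0.098]
top flask 0.54 [276. 406.] 335 [ 0.541 -0.449  0.032]
top index_slide 0.87 [269. 296.] 12247 [ 0.55  -0.235  0.015]
0.5
```

View pics/scene0.png

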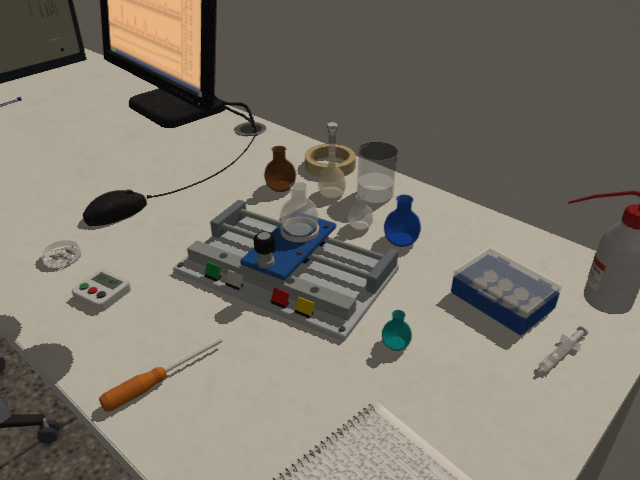

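View pics/top0.png

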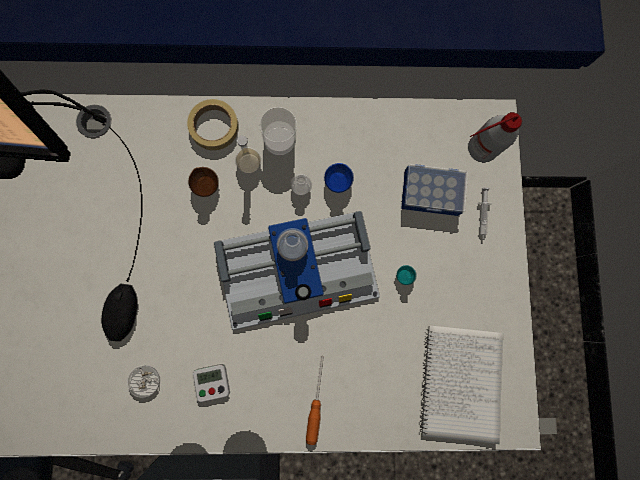

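```bash
python3 - <<'E'
from h import *
for n in ["scene","top"]:
    z=np.load(n+"0.npz"); im,X=z["im"],z["X"]; hsv=cv2.cvtColor(im,cv2.COLOR_RGB2HSV)
    box=(X[...,0]>.35)&(X[...,0]<.68)&(X[...,1]>-.45)&(X[...,1]<-.05)&(z["D"]>0)
    # carriage top: blue, z~.05
    m=box&(hsv[...,0]>95)&(hsv[...,0]<130)&(hsv[...,1]>100)&(abs(X[...,2]-.05)<.008)
    if m.sum()>20:
        r=cv2.minAreaRect((X[m][:,:2]*1000).astype(np.float32)); print(n,"carr",m.sum(),r)
    m=box&(abs(X[...,2]-.034)<.004)&(hsv[...,1]<60)
    if m.sum()>20: print(n,"bar",m.sum(),cv2.minAreaRect((X[m][:,:2]*1000).astype(np.float32)))
    m=box&(X[...,2]<.02)&(X[...,2]>.006)
    if m.sum()>20: print(n,"base",m.sum(),cv2.minAreaRect((X[m][:,:2]*1000).astype(np.float32)))
    m=box&(X[...,2]>.080)&(hsv[...,2]<70)&(X[...,0]<.56)
    print(n,"knob",m.sum(),X[m].min(0),X[m].max(0),np.median(X[m],0))
    for nm,lo,hi in [("green",45,85),("yellow",20,35),("red",0,8)]:
        m=box&(hsv[...,0]>=lo)&(hsv[...,0]<=hi)&(hsv[...,1]>110)&(X[...,0]<.5)&(X[...,2]<.06)
        if m.sum()>10: print(n,nm,m.sum(),np.median(X[m],0).round(4),X[m].min(0).round(3),X[m].max(0).round(3))
E
```

```text
scene carr 1793 ((566.1270751953125, -235.4770050048828), (154.67306518554688, 79.27449035644531), 11.759308815002441)
scene bar 2809 ((555.5650024414062, -238.2178192138672), (156.39730834960938, 295.3684387207031), 11.474442481994629)
scene base 7829 ((490.72320556640625, -238.16827392578125), (294.2734069824219, 427.03070068359375), 13.003036499023438)
scene knob 292 [ 0.48892899 -0.26376365  0.08015279] [ 0.52030842 -0.23304391  0.0984208 ] [ 0.49640294 -0.25616166  0.09190341]
scene green 195 [ 0.4616 -0.1757  0.0231] [ 0.453 -0.189  0.013] [ 0.469 -0.161  0.032]
scene yellow 233 [ 0.4948 -0.3314  0.022 ] [ 0.488 -0.346  0.013] [ 0.5   -0.318  0.033]
scene red 236 [ 0.4869 -0.293   0.0232] [ 0.48  -0.307  0.014] [ 0.498 -0.279  0.033]
top carr 2055 ((569.4376831054688, -231.564697265625), (153.9003143310547, 77.34858703613281), 12.29322338104248)
top bar 2101 ((559.4010009765625, -234.8889617919922), (161.8522491455078, 288.4336242675781), 12.379822731018066)
top base 7638 ((511.172119140625, -249.88616943359375), (397.15216064453125, 324.3413391113281), 89.5480728149414)
top knob 133 [ 0.49213723 -0.26050326  0.0804986 ] [ 0.51947532 -0.23128576  0.1035471 ] [ 0.50476247 -0.24582686  0.098438  ]
top green 86 [ 0.464  -0.173   0.0258] [ 0.456 -0.33   0.01 ] [ 0.491 -0.159  0.036]
top yellow 55 [ 0.4948 -0.3271  0.0224] [ 0.483 -0.342  0.015] [ 0.499 -0.298  0.033]
top red 62 [ 0.4905 -0.2913  0.0282] [ 0.483 -0.32   0.013] [ 0.497 -0.278  0.037]
```

The scene view shows the slide with its blue carriage in the middle.
- **Flask candidates:** clear, large, on the carriage (213,299); clear, small (214,361); beaker or flask at the back (180,332); blue (224,403); brown (169,282); turquoise (333,394). I choose the clear one on the carriage at (213,299).
- **Knob:** (243,264).
- **Tags:** green (271,213), white (279,234), red (297,280), yellow (306,305). The timer's green button at (290,85) is not a tag.

The top view agrees. Slide yaw is about 12°, green is at slide y = +80, and the knob is near (0.506, -0.246).

```bash
python3 - <<'E'
from h import *
from scipy.spatial.transform import Rotation as R
im=cv2.imread("pics/scene0.png")[170:330,160:400]; cv2.imwrite("pics/crop0.png",cv2.resize(im,None,fx=3,fy=3,interpolation=cv2.INTER_CUBIC))
s=state(); print(s["time"],s["ee_pos"],R.from_quat(s["eef_rot"]).as_matrix().round(3),s["opening"])
E
```

```text
0.5 [0.20474216 0.59048204 0.2312125 ] [[-0.945  0.328 -0.   ]
 [ 0.328  0.945 -0.   ]
 [-0.    -0.    -1.   ]] 0.08512931909636381
```

View pics/crop0.png

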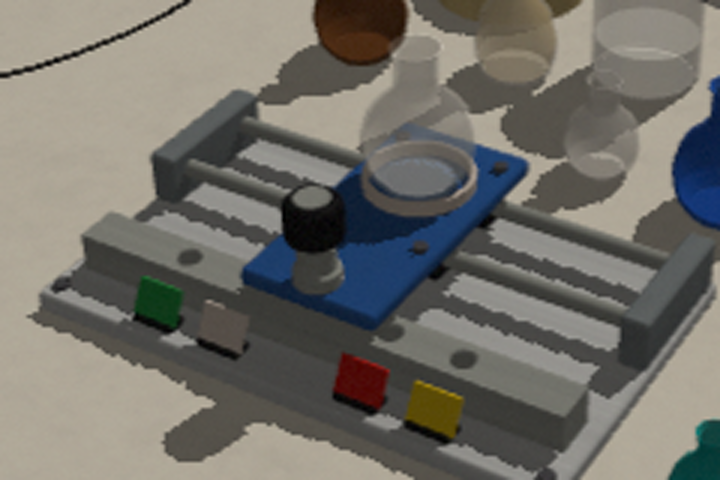

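The crop confirms the choice: the black knob is at the front of the carriage, the large clear flask stands in its ring, and the green tag is at the far-left hole. I'm moving above the knob now.

>>> {"fn": "apply_moves", "kwargs": {"commands": [[[0.02,-0.056,0,0,0,0.036,1],[0.02,-0.056,0,0,0,0.036,1],[0.02,-0.056,0,0,0,0.036,1],[0.02,-0.056,0,0,0,0.036,1],[0.02,-0.056,0,0,0,0.036,1]]], "squeeze": 50}}

```text
time: 1.12
ee_pos: [0.3052, 0.3086, 0.2315]
eef_rot: [0.076, 0.997, 0.0, 0.0]
ft_force: [1.4, -0.1, 0.7]
opening: 0.0851
grasp_force: 0.0
```

>>> {"fn": "apply_moves", "kwargs": {"commands": [[[0.02,-0.056,0,0,0,0.036,1],[0.02,-0.056,0,0,0,0.036,1],[0.02,-0.056,0,0,0,0.036,1],[0.02,-0.056,0,0,0,0.036,1],[0.02,-0.056,0,0,0,0.036,1]]]}}

```text
time: 1.75
ee_pos: [0.4052, 0.0286, 0.2317]
eef_rot: [-0.014, 1.0, 0.0, 0.001]
ft_force: [0.7, 1.5, -0.6]
opening: 0.0854
grasp_force: 0.0
```

>>> {"fn": "apply_moves", "kwargs": {"commands": [[[0.02,-0.056,0,0,0,0.036,1],[0.02,-0.056,0,0,0,0.036,1],[0.02,-0.056,0,0,0,0.036,1],[0.02,-0.056,0,0,0,0.036,1],[0.02,-0.052,0,0,0,0.036,1]]]}}

```text
time: 2.38
ee_pos: [0.5054, -0.2473, 0.2313]
eef_rot: [-0.104, 0.995, -0.0, 0.0]
ft_force: [0.5, 0.8, 0.5]
opening: 0.0857
grasp_force: 0.0
```

```bash
cat > look.py <<'E'
from h import *
import sys
from scipy.spatial.transform import Rotation as R
s=state(); ci=camera_info("wrist"); im,D=grab_frame("wrist"); save(sys.argv[1],im); X=cloud(ci,D)
print(s["time"],s["ee_pos"].round(4) if hasattr(s["ee_pos"],"round") else s["ee_pos"],R.from_quat(s["eef_rot"]).as_matrix()[:,1].round(3))
for q in ["knob","green_tag","flask"]:
    for o in trace(q,"wrist")[:2]:
        m=o["region"]&(D>0)
        if m.any(): print(q,round(o["score"],2),np.round(o["pixel"]),m.sum(),np.median(X[m],0).round(4),X[m].min(0).round(4),X[m].max(0).round(4))
hsv=cv2.cvtColor(im,cv2.COLOR_RGB2HSV)
m=(D>0)&(abs(X[...,2]-.05)<.006)&(hsv[...,0]>95)&(hsv[...,0]<130)&(hsv[...,1]>100)
if m.sum()>50: print("carr",cv2.minAreaRect((X[m][:,:2]*1000).astype(np.float32)))
m=(D>0)&(X[...,2]>.08)&(X[...,2]<.106)&(hsv[...,2]<80)&(np.hypot(X[...,0]-.506,X[...,1]+.246)<.03)
if m.sum()>50: print("knobtop",m.sum(),cv2.minEnclosingCircle((X[m][:,:2]*1000).astype(np.float32)),np.percentile(X[m][:,2],[5,50,95]))
E
python3 look.py w1.png
```

```text
2.375 [ 0.5054 -0.2473  0.2313] [-0.206  0.978 -0.   ]
knob 0.82 [224. 320.] 1268 [ 0.5009 -0.2458  0.0974] [ 0.4888 -0.2601  0.0781] [ 0.5178 -0.231   0.1003]
green_tag 0.6 [175. 411.] 524 [ 0.4602 -0.1737  0.0237] [ 0.4511 -0.186   0.0122] [ 0.4694 -0.1602  0.0339]
flask 0.88 [399. 214.] 2355 [ 0.7244 -0.3113  0.0489] [ 0.4935 -0.3453 -0.0026] [ 0.8279 -0.2774  0.3067]
flask 0.76 [328. 320.] 4289 [ 0.5834 -0.2273  0.0993] [ 0.564  -0.2551  0.0488] [ 0.6232 -0.1888  0.1327]
carr ((623.4387817382812, -243.33517456054688), (129.08941650390625, 284.6214294433594), 78.47478485107422)
knobtop 833 ((503.51611328125, -245.27615356445312), 15.087890625) [0.08420798 0.09661842 0.09839523]
```

View pics/w1.png

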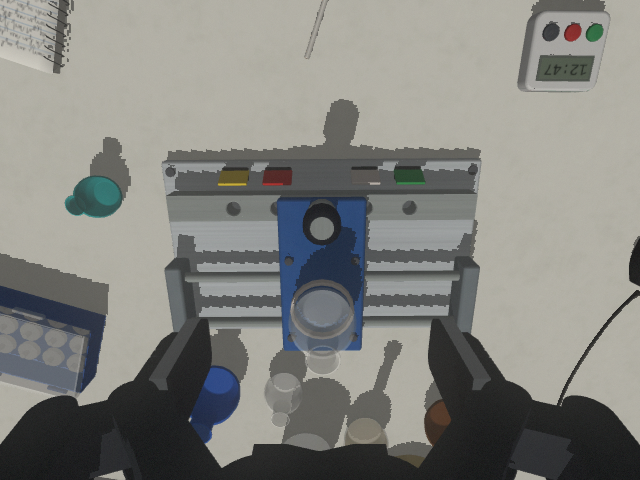

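The wrist view shows the knob at (224,320) with nothing in the way, the tool axis aligned with the slide, and the flask upright in its ring at (315,320). Next I descend and grip.

>>> {"fn": "apply_moves", "kwargs": {"commands": [[[-0.001,0.0015,-0.05,0,0,0,1],[0,0,-0.05,0,0,0,1],[0,0,-0.045,0,0,0,0.7],[0,0,-0.02,0,0,0,0.5],[0,0,0,0,0,0,0.3]]], "squeeze": 40}}

```text
time: 3.2
ee_pos: [0.5036, -0.2434, 0.0662]
eef_rot: [-0.103, 0.995, 0.0, -0.0]
ft_force: [-0.8, -1.3, 0.9]
opening: 0.0326
grasp_force: 0.6
```

>>> {"fn": "apply_moves", "kwargs": {"commands": [[[0,0,0,0,0,0,0.1],[0,0,0,0,0,0,0.1],[0,0,0,0,0,0,0.1],[0,0,0,0,0,0,0.1],[0,0,0,0,0,0,0.1]]]}}

```text
time: 3.82
ee_pos: [0.5039, -0.2444, 0.0674]
eef_rot: [-0.103, 0.995, -0.0, 0.001]
ft_force: [-3.2, -4.9, -2.4]
opening: 0.0282
grasp_force: 40.1
```

>>> {"fn": "apply_moves", "kwargs": {"commands": [[[0,0,0.004,0,0,0,0.1],[0,0,0.004,0,0,0,0.1],[0,0,0.004,0,0,0,0.1],[0,0,0.002,0,0,0,0.1],[0,0,0,0,0,0,0.1]]]}}

```text
time: 4.45
ee_pos: [0.5037, -0.2438, 0.0803]
eef_rot: [-0.103, 0.995, 0.0, -0.0]
ft_force: [-3.1, 0.8, -6.9]
opening: 0.0284
grasp_force: 40.0
```

```bash
python3 look.py w2.png
```

```text
4.45 [ 0.5037 -0.2438  0.0803] [-0.205  0.979  0.   ]
knob 0.85 [350. 320.] 6226 [ 0.497  -0.244   0.1107] [ 0.4875 -0.2575  0.0495] [ 0.5652 -0.228   0.1136]
green_tag 0.8 [220. 462.] 1633 [ 0.4604 -0.1739  0.0233] [ 0.4512 -0.1864  0.0103] [ 0.4716 -0.1584  0.0335]
carr ((542.0541381835938, -234.24607849121094), (105.01156616210938, 77.39522552490234), 12.664713859558105)
knobtop 2586 ((496.9059143066406, -245.79336547851562), 26.468225479125977) [0.08799652 0.09842524 0.10529228]
```

View pics/w2.png

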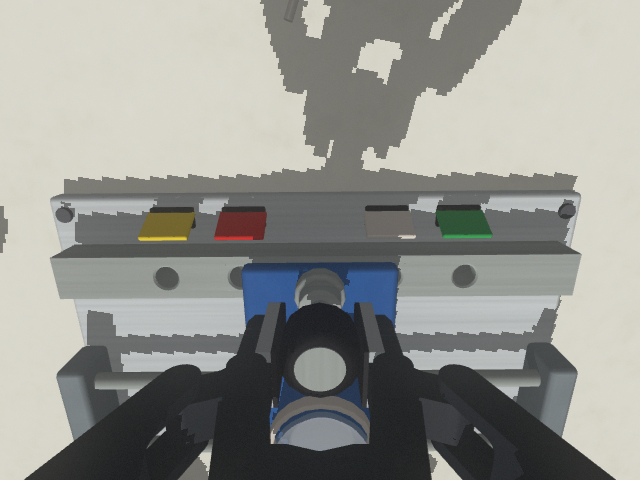

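The knob is up: its top is at z 0.111 and the spring pulls about 7 N. The flask stays in its ring behind it. Sliding 80 mm along the slide's +y.

>>> {"fn": "apply_moves", "kwargs": {"commands": [[[-0.0008,0.0039,0,0,0,0,0.1],[-0.0017,0.0078,0,0,0,0,0.1],[-0.0021,0.0098,0,0,0,0,0.1],[-0.0021,0.0098,0,0,0,0,0.1],[-0.0021,0.0098,0,0,0,0,0.1]]]}}

```text
time: 5.28
ee_pos: [0.4947, -0.202, 0.0802]
eef_rot: [-0.103, 0.995, 0.0, -0.0]
ft_force: [-2.2, -2.1, -8.3]
opening: 0.0284
grasp_force: 40.0
```

>>> {"fn": "apply_moves", "kwargs": {"commands": [[[-0.0021,0.0098,0,0,0,0,0.1],[-0.0021,0.0098,0,0,0,0,0.1],[-0.0018,0.0088,0,0,0,0,0.1],[-0.0012,0.0059,0,0,0,0,0.1],[-0.0006,0.0029,0,0,0,0,0.1]]]}}

```text
time: 5.9
ee_pos: [0.4866, -0.165, 0.0801]
eef_rot: [-0.103, 0.995, 0.0, -0.0]
ft_force: [-5.6, -2.3, -8.3]
opening: 0.0287
grasp_force: 40.1
```

```bash
python3 look.py w3.png; python3 - <<'E'
from h import *
s=state(); print(s["ee_pos"],s["ft_force"])
E
```

```text
5.9 [ 0.4866 -0.165   0.0801] [-0.205  0.979  0.   ]
knob 0.62 [352. 316.] 6273 [ 0.4799 -0.1653  0.1105] [ 0.4707 -0.1791  0.049 ] [ 0.551  -0.1377  0.1133]
green_tag 0.62 [224. 316.] 1562 [ 0.4602 -0.1728  0.0238] [ 0.451  -0.1859  0.0115] [ 0.4695 -0.1579  0.0334]
flask 0.86 [436. 319.] 2455 [ 0.5499 -0.1504  0.0733] [ 0.4746 -0.1734  0.049 ] [ 0.583  -0.1211  0.1545]
carr ((525.6141967773438, -155.61648559570312), (105.92993927001953, 77.56514739990234), 12.532028198242188)
[ 0.48661514 -0.1650889   0.08007274] [-6.11795651 -0.20477354 -8.01502013]
```

View pics/w3.png

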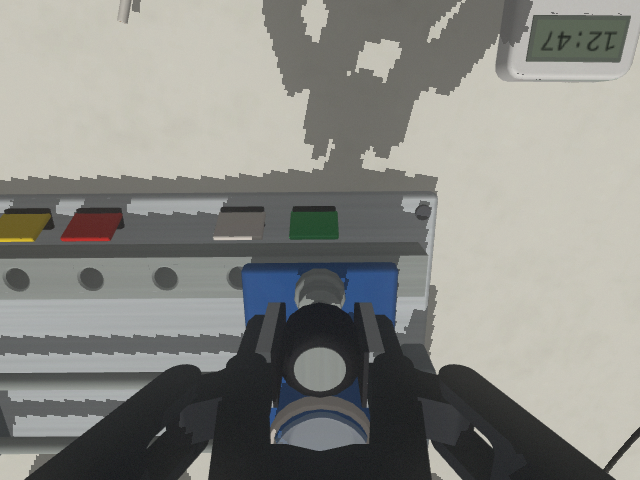

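The wrist view shows the knob in line with the green tag (column 316-320). The carriage moved about 80.3 mm, so it is over the hole. Lowering now.

>>> {"fn": "apply_moves", "kwargs": {"commands": [[[0,0,-0.003,0,0,0,0.1],[0,0,-0.004,0,0,0,0.1],[0,0,-0.004,0,0,0,0.1],[0,0,-0.003,0,0,0,0.1],[0,0,0,0,0,0,0.1]]]}}

```text
time: 6.72
ee_pos: [0.4869, -0.1663, 0.0666]
eef_rot: [-0.102, 0.995, -0.0, 0.0]
ft_force: [-7.8, -4.7, 1.6]
opening: 0.0284
grasp_force: 40.9
```

The plunger is back at its home height. Opening, then retreating.

>>> {"fn": "apply_moves", "kwargs": {"commands": [[[0,0,0,0,0,0,0.45],[0,0,0,0,0,0,0.6],[0,0,0,0,0,0,0.8],[0,0,0,0,0,0,1],[0,0,0,0,0,0,1]]]}}

```text
time: 7.35
ee_pos: [0.4872, -0.1657, 0.0663]
eef_rot: [-0.103, 0.995, -0.0, 0.0]
ft_force: [-1.3, 1.2, 1.1]
opening: 0.0854
grasp_force: 0.0
```

>>> {"fn": "apply_moves", "kwargs": {"commands": [[[0,0,0.02,0,0,0,1],[0,0,0.04,0,0,0,1],[0,0,0.05,0,0,0,1],[0,0,0.05,0,0,0,1],[0,0,0,0,0,0,1]]]}}

```text
time: 7.98
ee_pos: [0.4886, -0.1662, 0.2295]
eef_rot: [-0.103, 0.995, -0.0, 0.003]
ft_force: [0.5, 0.6, 0.2]
opening: 0.0857
grasp_force: 0.0
```

```bash
sed -i 's/X\[...,0\]-.506,X\[...,1\]+.246/X[...,0]-.487,X[...,1]+.167/' look.py; python3 look.py w4.png
```

```text
7.975 [ 0.4886 -0.1662  0.2295] [-0.205  0.979 -0.001]
knob 0.74 [225. 317.] 1289 [ 0.4836 -0.1673  0.0974] [ 0.4717 -0.1814  0.0488] [ 0.5155 -0.1526  0.1001]
knob 0.19 [171. 319.] 507 [ 0.4601 -0.1729  0.0235] [ 0.4512 -0.186   0.0138] [ 0.4685 -0.1597  0.0335]
green_tag 0.62 [173. 317.] 489 [ 0.46   -0.1735  0.0232] [ 0.4521 -0.1868  0.0111] [ 0.4682 -0.1602  0.0335]
flask 0.91 [327. 317.] 4484 [ 0.5663 -0.1481  0.099 ] [ 0.5471 -0.1764 -0.0012] [ 0.6935 -0.1047  0.1325]
flask 0.82 [397. 210.] 1304 [ 0.7158 -0.2375  0.0372] [ 0.7017 -0.2619 -0.0018] [ 0.7983 -0.2202  0.0611]
carr ((591.87158203125, -241.19271850585938), (163.89817810058594, 304.2372741699219), 25.893821716308594)
knobtop 856 ((486.3179626464844, -166.77252197265625), 14.870304107666016) [0.08398257 0.09670587 0.09850955]
```

View pics/w4.png

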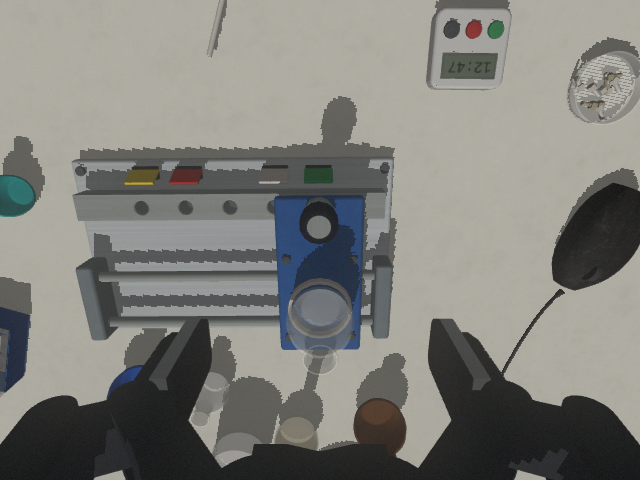

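The final view shows the knob at (223,319), behind the green tag at (175,318). Its top is at the same height as before the pull, so the plunger is home. The flask stands in its ring at (315,320) and the gripper is clear.

```bash
python3 -c "
from plant import *
print(sign_off())"
```

```text
the job is handed in; nothing more can be done
None
```

The carriage is at the green-tag station with the plunger home, the knob released and the flask standing in its ring; I handed the job in at about 8 s, and the hand-in returned no verdict.

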